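Hang the blue glaze dipper on the drip rack

ROBOT

A 7-joint arm with a two-finger parallel gripper is mounted at the origin on a cart in front of the work surface, level with it; the furniture and walls round the work are solid. World frame = base frame: x ahead of the robot, y to its left, z up, the work surface at z = 0. Lengths are in m, angles in degrees, forces in N, time in s.
With the tool pointing down it reaches from about 0.35 to 0.775 m from the base axis. Payload 3.1 kg.
Tool frame: the origin (TCP) lies on the centre line of the jaws, within the pads' length; the fingertips stand 17 mm ahead of it and the grasp point (between the pads) lies 2 mm behind it (robot.tip_reach is the distance from the TCP to the fingertips, in m); z points along the fingers, y is the line along which they close (so a half turn about z gives the same grasp; the last joint's range is limited). The gripper opens to 85 mm and grips with 20 to 120 N. Pads are 22 mm wide; open, the fingers measure 114 mm over their backs; the gripper's body (76 mm by 85 mm) begins 54 mm behind the grasp point. The pads swing forward as they close: fully open they stand 13 mm farther back than shut.
Start: joints at [-78.306, 17.813, 0.802, 86.603, -0.252, 75.585, -1.558], TCP at [0.134, 0.533, 0.21] pointing down, gripper open.
Joint ranges: [-154.91, 154.91], [-16.99, 109.72], [-72.82, 74.43], [7.12, 147.25], [-82.49, 262.49], [11.32, 116.49], [-174.64, 174.64]. Speed limits (degrees/s): [159.86, 159.86, 180, 180, 180, 180, 180].

INTERFACE

Orientations are given as [roll, pitch, yaw] about the fixed x, y, z axes, in that order (R = Rz(yaw) Ry(pitch) Rx(roll)).
In Python, from station import robot, fingers, vision, workorder, recognise gives the robot as it stands. Calls block until the motion is done:
- robot.move_to(position, orientation): joint-space move of the TCP to a pose.
- robot.line_to(position, orientation=None, velocity=0.15, f_stop=None): straight line of the TCP; orientation=None keeps the orientation; velocity is the mean speed in m/s. With f_stop (N) it stops when the force on the tool has changed by that much, and returns True; else False.
- robot.move_j(angles): joint-space move.
- fingers.gripper_to(opening, force=None): opening from 0.0 (shut) to 1.0 (fully open); force is the grip in N (None keeps the last); returns when the fingers have stopped.
- robot.pause(seconds).
- robot.inverse_kinematics(position, orientation): joint angles nearest the present ones, or None.
- vision.grab_frame(name): name is "side" or "top"; returns the picture (384x512x3 uint8, red, green, blue); there is no depth.
- vision.calibration(name): a dict with "mtx" (3x3 intrinsics, pixels), "extrinsics" (4x4, takes a point from world to camera coordinates). Camera axes: x right, y up, looking along -z (the intrinsics and any distortion apply to the point x, -y, -z); pixel columns grow to the right and rows downward; lengths in m; the calibration is good to about 2 mm. A picture is of the moment at which its call begins. calibration takes no time and is no camera call.
A pose or a line that the arm cannot do raises robot.PlanningError and nothing moves.
- workorder.close_job(): hands the job in; it is judged then, once.
Trained networks look in the newest picture that a camera, given by its name, has taken for a name from the list of things; names that differ only in an ending like _2 or _b are one class to them, and where a whole thing is asked for, a point or a joint stands for the part that bears it (a point fixed in the world has none). Each returns a list of dicts, best first, with "p" (0 to 1); they miss things now and then, are a little off and sometimes report something else, mostly with a low value. They report only what shows in the picture. A call takes as long as a camera call. They do not tell look-alikes from the thing itself.
- recognise(label, camera): "rect" ([centre column, centre row, width, height] in pixels, round what is visible of it).
Readings, each from a call of its own:
- robot.current_time_s(): time.
- robot.current_joint_positions(): joint angles.
- robot.current_dq(): joint speeds.
- robot.current_joint_torque(): joint torques, N m.
- robot.current_tool_pos(): TCP position.
- robot.current_eef_rot(): TCP orientation.
- robot.current_contact_force(): force on the tool from outside, world axes, zero at the start.
- robot.current_torque(): the same for the moment, N m.
- robot.current_finger_gap(): opening from 0.0 (shut) to 1.0 (fully open).
- robot.current_gripper_force(): force on a finger pad.
Only numpy, scipy, OpenCV 4.12 (cv2) and the standard library are available. Lean on these libraries where they do the work, as an engineer would, in place of code of your own. Each camera call takes 0.05 s, during which the arm holds its last target. There are 200 camera calls.

TASK

Hang the blue dipper by its hook over the rail of the drip rack, between the two posts. Its cup is off-centre and wants to swing in under the rail, so rest the hook on the rail and open the gripper little by little, easing the cup across instead of letting it drop into a free swing, and leave it hanging still. Leave the white dipper where it is.

Things in the scene. Friction and masses are not known exactly. Their poses are not given: they have to be found in the camera images.
- dipper_blue: Blue cup 58 mm across, 50 high, with an upright flat steel strap (16 mm wide along y, 4 thick) on its +x side that rises to 150 mm and bends over away from the cup: a hook like an upside-down U, 44 mm wide outside along x, free end 101 mm up. Grip the hook's upright sides from outside, closing along x. About 160 g, mostly the cup. Origin: centre of the cup's underside; x from cup to hook, z up.
- dipper_blue_hook (a point): Point on the blue dipper: underside of the hook's roof, mid-hook (52 mm in x, 146 mm up from its origin). Inside, the hook is 36 mm wide; its roof slopes 30 degrees to both sides; its upright sides begin 10 mm below this point, its free end is 45 mm below it. The centre of weight lies 48 mm off this point towards the cup. Axes as the dipper's. Hung, the rail's top lies just under this point.
- rack_rail (a point): Middle of the rail of the drip rack, on its top, 190 mm above the table. Fixed rack: wooden base 150 x 270 x 12 mm, two thin dark posts 210 mm apart no higher than the rail (balls 18 mm thick on top), a straight round rail 12 mm thick. y along the rail, x level across it and roughly away from the robot, z up. Hung, the dipper leans about 20 degrees, its cup swung in under the rail.
- dipper_white: White dipper of the same shape, size and axes as the blue one (it too is up to 150 mm tall); a bystander to be left alone.
Not all that is in view belongs to the job. Leave any pink look-alike of the dipper_blue alone.

How it is judged (in metres and radians):
At the end, for the whole second after the job is handed in: the blue dipper hangs by its hook on the rail between the posts (middle of the hook within 20 mm of the rail across it, 98 mm of its middle along it, 15 mm in height), at rest, and the white dipper is within 30 mm of where it stood (x of dipper_blue_hook in the frame of rack_rail between -0.02 and 0.02 m and y of dipper_blue_hook in the frame of rack_rail between -0.098 and 0.098 m and z of dipper_blue_hook in the frame of rack_rail between -0.015 and 0.015 m and linear speed of dipper_blue below 0.03 m/s and angular speed of dipper_blue below 0.25 rad/s and distance of dipper_white from where it was at the start of the episode below 0.03 m); the robot touches nothing.
It fails at once if the blue dipper is dropped or let go into a free swing: it moves faster than 0.35 m/s while the fingers do not touch it (contact force between the fingers and dipper_blue below 0.01 N and linear speed of dipper_blue above 0.35 m/s).
It fails at once if the white dipper is pushed or carried over 30 mm from where it stood (distance of dipper_white from where it was at the start of the episode above 0.03 m).
It also fails if it takes over 51 s, if anything falls off the work surface, if the arm or the gripper's body presses on something with over 40 N, if the wrist force passes 120 N, or if a joint passes its speed limit or range.

## Working session

There is one attempt and no reset: what is moved stays moved. The work goes in short steps, each a Python script; the robot and the scene stay as the last script left them, time stands still between calls to the robot, and variables do not carry over. Pictures are saved under pics/ and viewed, at most 10 in all, crops included, and the job is handed in when it is done.

```bash
mkdir -p pics; ls
python3 - <<'E'
from station import robot, fingers, vision, workorder, recognise
import cv2,numpy as np
for c in("side","top"):
    im=vision.grab_frame(c); cv2.imwrite(f"pics/{c}0.png",im[:,:,::-1])
    k=vision.calibration(c); print(c,np.round(k["mtx"],1).tolist(),np.round(k["extrinsics"],4).tolist(),[q for q in k if q not in("mtx","extrinsics")])
    for l in("dipper_blue","dipper_white","dipper_blue_hook","rack_rail"):
        try: print(l,[(np.round(d["rect"]).tolist(),round(d["p"],2)) for d in recognise(l,c)])
        except Exception as e: print(l,e)
print(robot.current_time_s(),robot.current_eef_rot())
E
```

```text
pics
side [[367.6, 0.0, 258.7], [0.0, 367.6, 194.2], [0.0, 0.0, 1.0]] [[-0.9984, 0.051, 0.0237, 0.4834], [-0.0017, -0.449, 0.8935, -0.1986], [0.0561, 0.8921, 0.4483, -1.1457], [0.0, 0.0, 0.0, 1.0]] []
dipper_blue [([241.0, 213.0, 28.0, 42.0], 0.85), ([288.0, 202.0, 24.0, 39.0], 0.6), ([258.0, 174.0, 24.0, 30.0], 0.49)]
dipper_white [([259.0, 189.0, 27.0, 36.0], 0.65)]
dipper_blue_hook [([213.0, 227.0, 19.0, 37.0], 0.95), ([240.0, 216.0, 30.0, 46.0], 0.77), ([287.0, 203.0, 30.0, 39.0], 0.64), ([258.0, 175.0, 21.0, 35.0], 0.63)]
rack_rail [([227.0, 272.0, 65.0, 121.0], 0.78)]
top [[477.6, 0.0, 255.5], [0.0, 477.6, 190.0], [0.0, 0.0, 1.0]] [[0.0228, -0.9997, 0.0079, -0.176], [0.9967, 0.0234, 0.0778, -0.4739], [-0.078, 0.0061, 0.9969, -1.3829], [0.0, 0.0, 0.0, 1.0]] []
dipper_blue [([255.0, 165.0, 18.0, 41.0], 0.94), ([283.0, 229.0, 20.0, 37.0], 0.88), ([225.0, 138.0, 37.0, 19.0], 0.87), ([373.0, 195.0, 28.0, 27.0], 0.73)]
dipper_white [([318.0, 193.0, 24.0, 37.0], 0.57), ([145.0, 155.0, 104.0, 49.0], 0.42)]
dipper_blue_hook [([372.0, 193.0, 28.0, 23.0], 0.95), ([285.0, 231.0, 22.0, 34.0], 0.9), ([258.0, 164.0, 24.0, 42.0], 0.73)]
rack_rail [([145.0, 155.0, 105.0, 52.0], 0.64)]
0.5 [-1.79994217e+02  2.08287358e-03  1.65922026e+02]
```

Run:
```python
import cv2
a=cv2.imread("pics/side0.png")[130:340,150:350];b=cv2.imread("pics/top0.png")[90:290,80:430]
cv2.imwrite("pics/s1.png",cv2.resize(a,None,fx=2.85,fy=2.85,interpolation=cv2.INTER_CUBIC))
cv2.imwrite("pics/t1.png",cv2.resize(b,None,fx=2.2,fy=2.2,interpolation=cv2.INTER_CUBIC))
```

```text
(no output)
```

View pics/s1.png

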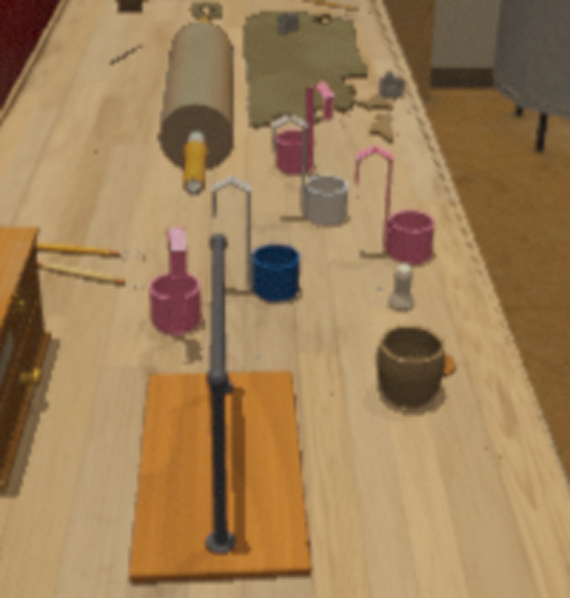

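View pics/t1.png

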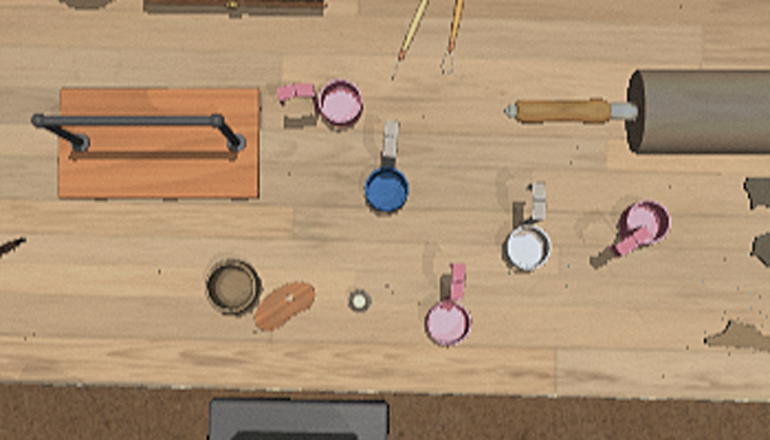

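Blue dipper candidates (top-view pixels) are the blue cup at (256,176), and pink look-alikes at (234,137), (283,237) and (372,191); white is at (319,202). By the description I choose the one at (256,176), whose hook at (257,154) points away from the robot. Next I measure it together with the rail.

```bash
cat > h.py <<'E'
from station import robot, fingers, vision, workorder, recognise
import cv2,numpy as np
from scipy.optimize import least_squares
K={c:vision.calibration(c) for c in("side","top")}
def proj(c,P):
    k=K[c];P=np.atleast_2d(P);q=P@k["extrinsics"][:3,:3].T+k["extrinsics"][:3,3]
    u=(q*[1,-1,-1])@k["mtx"].T
    return u[:,:2]/u[:,2:]
def tri(a,b): # side px, top px
    r=least_squares(lambda P:np.r_[proj("side",P)[0]-a,proj("top",P)[0]-b],[.5,0,.1]);return r.x,abs(r.fun).max()
def plane(c,px,z):
    return np.r_[least_squares(lambda p:proj(c,[*p,z])[0]-px,[.5,0]).x,z]
E
python3 - <<'E'
from h import *
ims={c:cv2.imread(f"pics/{c}0.png") for c in K}
M={}
for c,im in ims.items():
    h=cv2.cvtColor(im,cv2.COLOR_BGR2HSV);m=cv2.inRange(h,(98,110,40),(125,255,255))
    n,l,s,ce=cv2.connectedComponentsWithStats(m);i=1+np.argmax(s[1:,4]);print(c,s[i],ce[i]);M[c]=ce[i];
s,t=ims["side"],ims["top"]
print("cup plane z.025/.05",plane("top",M["top"],.05),plane("side",M["side"],.025))
def crop(im,x,y,w,h,f): return cv2.resize(im[y:y+h,x:x+w],(w*f,h*f),interpolation=cv2.INTER_NEAREST)
A=crop(t,235,135,45,55,9);B=crop(s,215,185,50,55,9)
C=np.zeros((500,860,3),np.uint8);C[:495,:405]=A;C[:495,408:858]=B;cv2.imwrite("pics/c.png",C)
A=crop(t,85,125,105,50,7);B=crop(s,205,200,45,130,4)
C=np.zeros((520,735+185,3),np.uint8);C[:350,:735]=A;C[:520,738:918]=B;cv2.imwrite("pics/r.png",cv2.resize(C,None,fx=800/920,fy=800/920,interpolation=cv2.INTER_AREA))
E
python3 -c "
import cv2;a=cv2.imread('pics/c.png');cv2.imwrite('pics/c.png',cv2.resize(a,(774,450)))"
```

```text
side [239 217  15  18 244] [246.26229508 225.34836066]
top [246 166  20  20 293] [255.27303754 175.94880546]
cup plane z.025/.05 [ 0.51600947 -0.16327647  0.05      ] [ 0.51882459 -0.15931993  0.025     ]
```

View pics/c.png

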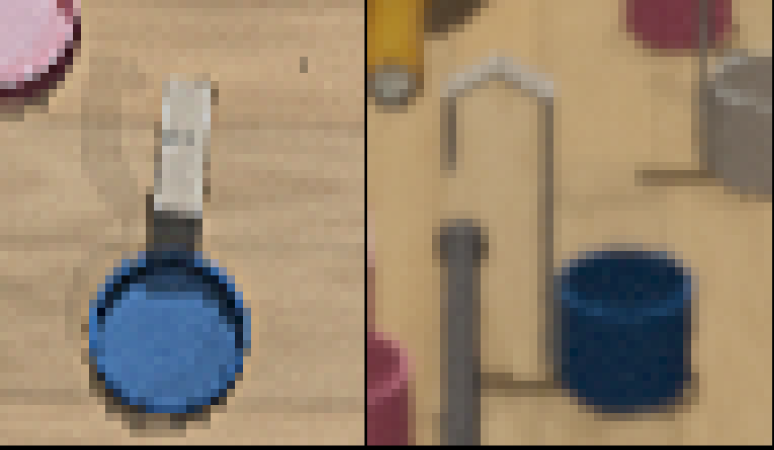

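View pics/r.png

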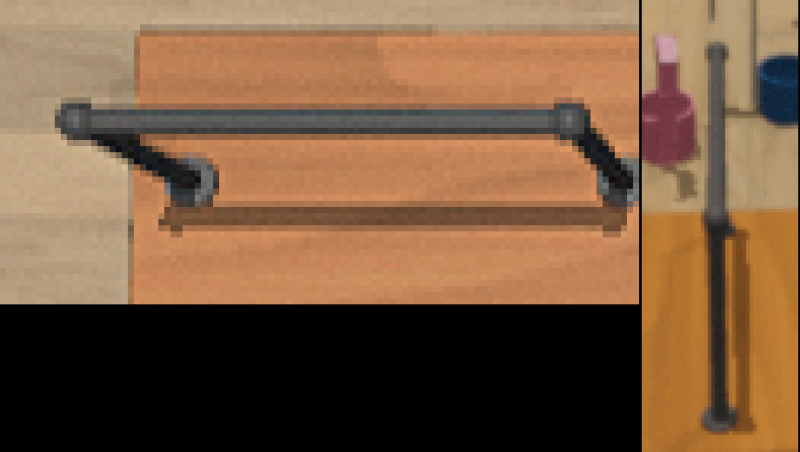

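The crops show the blue dipper, with roof ridge at top px (257.3,151.4) and side px (230.9,192.2), and cup centre at top px (255.5,175.7). The rail's end balls are at top px (96.8,144.2) and (178,144.2), and side px (226.2,264.2) and (226.1,213.9).

Run:
```python
from h import *
r,e=tri((230.9,192.2),(257.3,151.4));print("ridge tri",r,e)
R=plane("top",(257.3,151.4),.15);Rs=plane("side",(230.9,192.2),.15);print(R,Rs)
C=plane("top",(255.5,175.7),.05);print("cup",C,"d",np.linalg.norm(R-C*[1,1,3]),"yaw",np.degrees(np.arctan2(*(R-C)[1::-1])))
f=plane("top",(235+188/8.1-.5,135+78/8.1-.5),.14);n=plane("top",(235+180/8.1-.5,135+213/8.1-.5),.14);print("roof len",np.linalg.norm(f-n),"yaw",np.degrees(np.arctan2(*(f-n)[1::-1])),"mid",(f+n)/2)
a=tri((226.3,264.2),(96.8,144.2));b=tri((226.1,213.9),(178,144.2));print(a,b)
a=plane("top",(96.8,144.2),.183);b=plane("top",(178,144.2),.183);print(a,b,np.linalg.norm(a-b),"mid",(a+b)/2)
a=plane("side",(226.3,264.2),.183);b=plane("side",(226.1,213.9),.183);print(a,b,np.linalg.norm(a-b),"mid",(a+b)/2)
for p in([.57,-.16,.116],[.57,-.16,.3],[.57,.14,.3],[.57,.14,.17]):
  for y in(90,-90,):
    print(p,y,np.round(robot.inverse_kinematics(p,[180,0,y]),0) if robot.inverse_kinematics(p,[180,0,y]) is not None else None)
```

```text
ridge tri [ 0.57096899 -0.16666293  0.14722386] 0.394333736354298
[ 0.57141571 -0.16669096  0.15      ] [ 0.56956087 -0.16057465  0.15      ]
cup [ 0.51674454 -0.16391292  0.05      ] d 0.054741703337964916 yaw -2.908901407248126
roof len 0.04547125840249891 yaw -2.067116840119624 mid [ 0.57014877 -0.16661175  0.14      ]
(array([0.57381721, 0.25330098, 0.17889206]), np.float64(0.6967861669942863)) (array([0.57937531, 0.04055556, 0.18429146]), np.float64(0.19224736505114493))
[0.57497182 0.25186513 0.183     ] [0.58009001 0.04074126 0.183     ] 0.21118590651679311 mid [0.57753091 0.1463032  0.183     ]
[0.57232281 0.25902036 0.183     ] [0.57893606 0.03847534 0.183     ] 0.2206441498837364 mid [0.57562943 0.14874785 0.183     ]
[0.57, -0.16, 0.116] 90 [-25.  39.  62.  89. -35.  74.  42.]
[0.57, -0.16, 0.116] -90 [ -26.   40.   64.   89.  -37.   74. -136.]
[0.57, -0.16, 0.3] 90 [-22.  30.  62.  71. -27.  94.  34.]
[0.57, -0.16, 0.3] -90 [ -23.   31.   64.   71.  -28.   94. -145.]
[0.57, 0.14, 0.3] 90 [-41.  24.  40.  71. -15.  90.  -4.]
[0.57, 0.14, 0.3] -90 [-27.  21.  17.  70.  -6.  89. 169.]
[0.57, 0.14, 0.17] 90 [-43.  27.  40.  85. -18.  74.  -1.]
[0.57, 0.14, 0.17] -90 [-25.  24.  13.  85.  -5.  72. 169.]
```

```bash
cat >> h.py <<'E'
from scipy.spatial.transform import Rotation as Ro
H=np.array([.5705,-.1655,.146]);PSI=-2.4; RAIL=np.array([.5768,.1470,.190]);RY=1.4
OFF=-.029
def tool(hook,yaw,pitch,off=OFF): # TCP pose putting hook point at `hook`
    D=Ro.from_euler("ZY",[yaw,pitch],degrees=True);T=D*Ro.from_euler("ZX",[90,180],degrees=True)
    return (np.array(hook)+D.apply([0,0,off])).tolist(),T.as_euler("xyz",degrees=True).tolist()
E
python3 - <<'E'
from h import *
print(tool(RAIL,RY,-20),robot.inverse_kinematics(*tool(RAIL,RY,-20)))
p=robot.current_tool_pos();robot.line_to([p[0],p[1],.33],velocity=.25)
a,o=tool(H,PSI,0)
robot.move_to([a[0],a[1],.29],o);print(robot.current_time_s())
fingers.gripper_to(1.0)
print("stop",robot.line_to(a,velocity=.12,f_stop=8));print(robot.current_tool_pos(),robot.current_time_s())
im=vision.grab_frame("side");cv2.imwrite("pics/g.png",cv2.resize(im[150:250,190:310,::-1],None,fx=5,fy=5))
E
```

```text
([0.5867156233577174, 0.14724233261513234, 0.16274891399720867], [160.0, 0.0, 91.39999999999999]) [-49.36567412  13.84222644  35.51803836 104.98079954  -4.35535661
  44.2864235  -12.01281712]
4.0333
stop False
[ 0.57112903 -0.16580342  0.11785415] 5.8417
```

View pics/g.png

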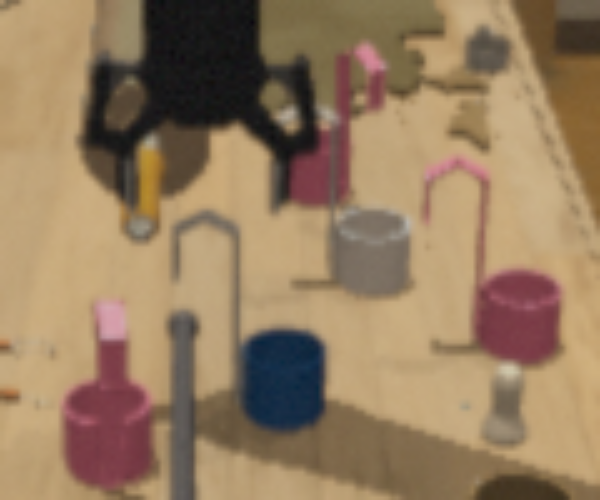

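The gripper shows at crop (205,210), too high or too far back relative to the hook at (208,215). I'll check by projection and with a fresh look.

Run:
```python
from h import *
p=np.array(robot.current_tool_pos());print(p,robot.current_eef_rot(),robot.current_finger_gap(),robot.current_time_s())
for q in(p+[0,0,-.017],p+[.0425,0,-.01],p+[-.0425,0,-.01],[.57,-.166,.15]):print(q,proj("side",q),proj("top",q))
s=vision.grab_frame("side");t=vision.grab_frame("top")
C=np.hstack([cv2.resize(s[140:260,180:320],None,fx=3,fy=3),cv2.resize(t[100:220,190:310],None,fx=3,fy=3)])
cv2.imwrite("pics/g2.png",C[:,:,::-1])
```

```text
[ 0.57109507 -0.16579108  0.11783095] [1.79906605e+02 2.16389863e-02 8.76027435e+01] 1.0029792988840094 5.8917
[ 0.57109507 -0.16579108  0.10083095] [[230.61308285 204.81596138]] [[256.76704052 154.30852801]]
[ 0.61359507 -0.16579108  0.10783095] [[217.65173312 202.98776706]] [[257.14078547 138.73557623]]
[ 0.52859507 -0.16579108  0.10783095] [[243.47874053 202.90844154]] [[256.44511328 169.18656033]]
[0.57, -0.166, 0.15] [[230.79198629 191.45871252]] [[257.0300975  151.91749245]]
```

View pics/g2.png

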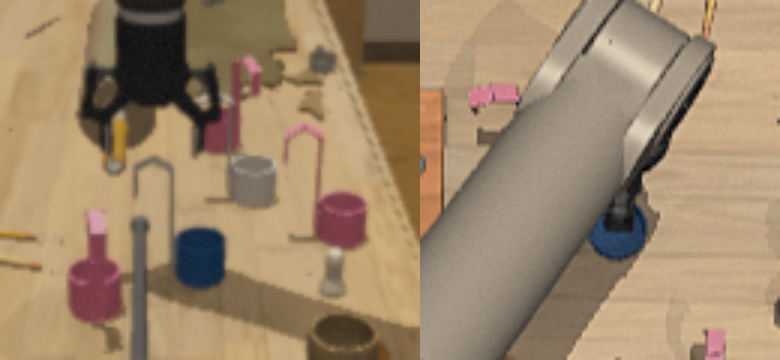

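Run:
```python
from h import *
print(robot.tip_reach,np.round(robot.current_joint_positions(),2),np.round(robot.inverse_kinematics(*tool(H,PSI,0)),2))
s0=cv2.imread("pics/side0.png")[:,:,::-1].astype(int)
s=vision.grab_frame("side")
d=(abs(s.astype(int)-s0).max(2)>40)[150:215,205:262]
for r in range(150,212,2):print(r,"".join("#" if v else "." for v in d[r-150]))
C=cv2.resize(s[150:225,195:270,::-1],None,fx=8,fy=8,interpolation=cv2.INTER_CUBIC);cv2.imwrite("pics/g3.png",C)
```

```text
0.017 [-12.95  30.81  40.75  88.48 -21.07  68.52  29.16] [-12.95  30.84  40.74  88.52 -21.07  68.52  29.16]
150 .............########################....................
152 .............########################....................
154 .............########################....................
156 ..............#######################....................
158 .............########################....................
160 .............########################....................
162 ....######...#########################......###..........
164 ....###########################################..........
166 ...#######...##########################..######..........
168 ...####........######################......#####.........
170 ...###.........######################.......####.........
172 ....##........#########################.....#####........
174 ...##.......#####.....###################...#####........
176 ...####...#####.....#......##.....###############........
178 ...###########......................#############........
180 ........#####..........................#########.........

[... 229 characters left out ...]
####..............
190 ..........###..........................####..............
192 .........................##............##................
194 .....................###....###..........................
196 ...............................##........................
198 .........................................................
200 .........................................................
202 .........................................................
204 .........................................................
206 .........................................................
208 .........................................................
210 .........................................................
```

View pics/g3.png

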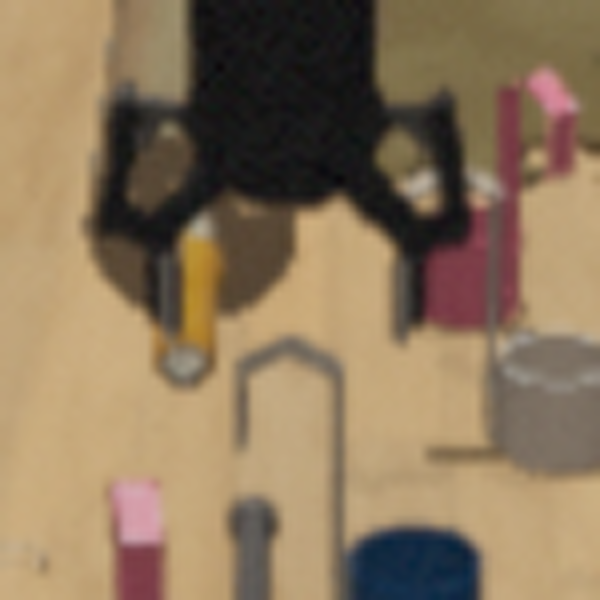

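The pads' inner faces are at side columns 218 and 244, with tips at row 192, but at the reported pose they should be near row 201. I'll locate the fingers in both views by differencing a small finger motion.

Run:
```python
from h import *
a={c:vision.grab_frame(c).astype(int) for c in K}
fingers.gripper_to(.75,20)
b={c:vision.grab_frame(c).astype(int) for c in K}
for c,(x0,x1,y0,y1) in {"side":(200,265,155,215),"top":(225,300,110,190)}.items():
    d=(abs(a[c]-b[c]).max(2)>25);ys,xs=np.nonzero(d);print(c,len(xs),xs.min(),xs.max(),ys.min(),ys.max())
    for r in range(y0,y1,2):
        if d[r,x0:x1].any(): print(r,"".join("#" if v else "." for v in d[r,x0:x1]))
print(robot.current_time_s(),robot.current_finger_gap())
```

```text
side 524 207 440 15 232
161 .........####.....................................#..............
163 .........#########.........................#########.............
165 ........##.....##...............................#................
167 ........##..#.##.............................##.....#............
169 ........##..#............................#....####..#............
171 ........##.###....####..................###.....##.###...........
173 ........##.###...####.....................##...###.###...........
175 .......#######.####..###.##........#####..########.###...........
177 .......###....#########..............#####.#####...###...........
179 .................#####................######......####...........
181 ................#####..................######....#...............
183 .............########...................#####.##.................
185 .............########...................#########................
187 .............####.####..................#########................
189 .............####.###...................#########................
191 ...............##.###.
[... 329 characters left out ...]
........#.........................
122 ..............................................................#............
124 ............................................#..............................
162 .....................................##....................................
164 .....................................##....................................
166 ..............................###..........................................
168 ..............................###.##.......................................
174 ..........................###########......................................
176 ..........................##########.......................................
6.5917 0.7500951744741616
```

Run:
```python
from h import *
fingers.gripper_to(1.0)
a,o=tool(H,PSI,0)
b=vision.grab_frame("side").astype(int)
print(robot.line_to([a[0],a[1],a[2]-.015],o,velocity=.05,f_stop=4),robot.current_tool_pos(),robot.current_contact_force())
s=vision.grab_frame("side");d=abs(s.astype(int)-b).max(2)>25
for r in range(160,212,2):print(r,"".join("#" if v else "." for v in d[r,200:265]))
print(robot.current_time_s())
cv2.imwrite("pics/g4.png",cv2.resize(s[150:225,195:270,::-1],None,fx=8,fy=8,interpolation=cv2.INTER_CUBIC))
```

```text
False [ 0.57009666 -0.1653799   0.1013752 ] [ 0.79156119  0.04782366 -0.01874016]
160 .................................................................
162 .........######...##......................#......###.............
164 ........############......................##########.............
166 ........########.###......................###########............
168 ........##....#...#.......................#####....##............
170 ........##..###...##......................########..##...........
172 ...........##.................................####...#...........
174 ...........#....#####.##.............##...####...##.##...........
176 .......#....#######.#####################..######....#...........
178 .......##..######.#########################.######...............
180 .........###.##..#####....####.######.#######.####.###...........
182 ........#####..######...................######..######...........
184 .........####..##.........................####..######...........
186 ...............#.............................#..##...............
188 .................................................................
190 .............###...............................#.................
192 .............#####...........................####................
194 .............#####..........................#####................
196 .................#..........................##...................
198 .................................................................
200 .................................................................
202 .................................................................
204 .................................................................
206 .................................................................
208 .................................................................
210 .................................................................
7.4917
```

View pics/g4.png

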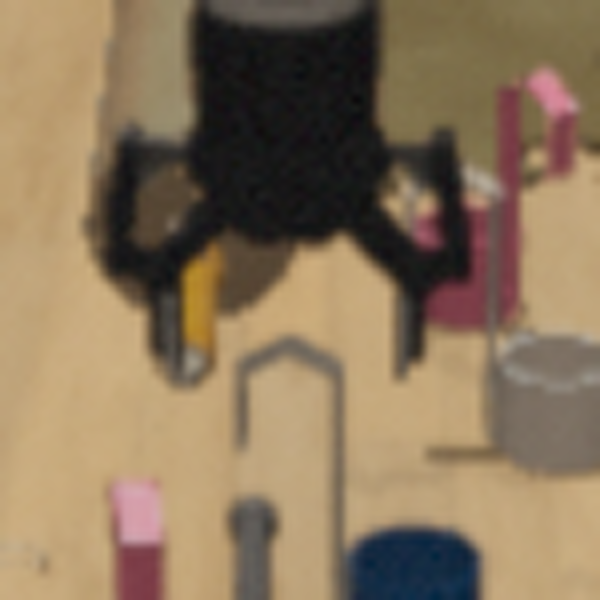

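Lowering works as expected (4.5 px for 16 mm), so the fingers really sit about 30 mm higher than the model says. I'll go by vision: lower another 25 mm with a force stop, then grip.

Run:
```python
from h import *
a,o=tool(H,PSI,0)
b=vision.grab_frame("side").astype(int)
print(robot.line_to([a[0],a[1],.0765],o,velocity=.05,f_stop=4),robot.current_tool_pos(),robot.current_contact_force())
s=vision.grab_frame("side");d=abs(s.astype(int)-b).max(2)>25
for r in range(176,212,2):print(r,"".join("#" if v else "." for v in d[r,200:265]))
fingers.gripper_to(0,40)
print(robot.current_finger_gap(),robot.current_gripper_force(),robot.current_tool_pos(),robot.current_contact_force(),robot.current_time_s())
s=vision.grab_frame("side")
cv2.imwrite("pics/g5.png",cv2.resize(s[150:240,195:270,::-1],None,fx=6,fy=6,interpolation=cv2.INTER_CUBIC))
```

```text
False [ 0.57049878 -0.16557164  0.07641626] [0.2334577  0.50572724 1.54312292]
176 ........##..######.........................#######..##...........
178 ........##.####.###..................#.....##.####..##...........
180 ........#......#####.####################.########..##...........
182 ........#...#######.##############################...#...........
184 .........##.######################################...............
186 .......#####.##########.#########################.####...........
188 .......#######.#######.....##....##....#######..######...........
190 .......############......................#####..######...........
192 ...........######..........................##########............
194 .............##..................................................
196 .............#####...........................####................
198 .............######........................######................
200 .............######........................#####.................
202 ...............###.........................#####.................
204 ............................................##...................
206 .................................................................
208 .................................................................
210 .................................................................
0.5109927401414586 41.06367442756891 [ 0.57068368 -0.16562043  0.07699116] [-0.05040313  0.18100343  2.84779545] 8.7083
```

View pics/g5.png

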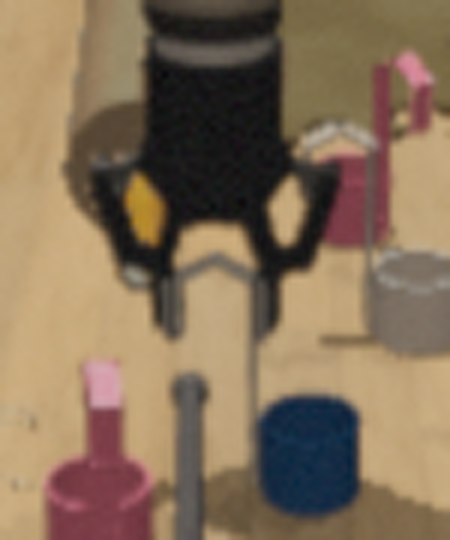

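The hook is gripped: gap 43 mm, pads level with the hook's free end. Lift, carry over, and compare the cup with prediction numerically.

```bash
sed -i 's/^OFF=.*/OFF=-.069/' h.py
cat >> h.py <<'E'
def cup(c):
    im=vision.grab_frame(c)[:,:,::-1];h=cv2.cvtColor(np.ascontiguousarray(im),cv2.COLOR_BGR2HSV);m=cv2.inRange(h,(98,110,30),(125,255,255))
    n,l,s,ce=cv2.connectedComponentsWithStats(m);i=1+np.argmax(s[1:,4]);return s[i].tolist(),np.round(ce[i],1)
def pcup(hook,yaw,pitch):
    D=Ro.from_euler("ZY",[yaw,pitch],degrees=True);P=np.array(hook)+D.apply([-.052,0,-.121]);return np.round(np.r_[proj("side",P)[0],proj("top",P)[0]],1)
E
python3 - <<'E'
from h import *
print("rest",cup("side"),pcup(H,PSI,0))
h=H+[0,0,.19]
robot.line_to(*tool(h,PSI,0),velocity=.15)
print("lift",cup("side"),pcup(h,PSI,0),robot.current_finger_gap(),robot.current_contact_force())
h=[*RAIL[:2],.336]
robot.line_to(*tool(h,RY,0),velocity=.2)
print("over",cup("side"),cup("top"),pcup(h,RY,0),robot.current_finger_gap())
h=[*RAIL[:2],.25]
robot.line_to(*tool(h,RY,0),velocity=.1)
print("low",cup("side"),cup("top"),pcup(h,RY,0),robot.current_tool_pos(),robot.current_contact_force(),robot.current_time_s())
s=vision.grab_frame("side");cv2.imwrite("pics/o.png",cv2.resize(s[110:310,160:320,::-1],None,fx=3.5,fy=3,interpolation=cv2.INTER_CUBIC)[:600])
E
```

```text
rest ([0, 82, 64, 31, 747], array([28.3, 92.8])) [246.3 224.7 255.2 176. ]
lift ([0, 82, 64, 31, 761], array([28.3, 92.8])) [246.8 173.4 255.8 168. ] 0.5101396612423639 [ 0.55653356  0.00666051 -1.37162891]
over ([0, 82, 64, 30, 760], array([28.1, 92.8])) ([121, 150, 27, 24, 441], array([134.3, 162.3])) [247.1 224.3 133.8 162.6] 0.5112008862975883
low ([0, 82, 64, 31, 755], array([28. , 92.9])) ([129, 155, 25, 23, 369], array([141.7, 166.5])) [246.8 253.5 141.6 166.9] [0.57755071 0.14694943 0.18200192] [ 0.16262094  0.28077801 -1.94190345] 13.2
```

View pics/o.png

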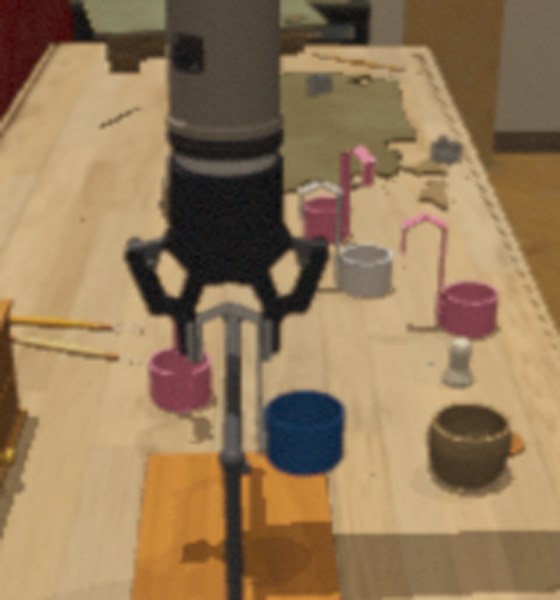

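The picture shows the hook straddling the rail centrally (ridge and rail both at crop column 232), and the cup is where predicted. Lower to contact.

```bash
sed -i 's/m=cv2.inRange(h,(98,110,30),(125,255,255))/m=cv2.inRange(h,(98,110,30),(125,255,255));m[:,:90]=0;m[:,:200]*=(c=="top");m[:,290:]=0/' h.py
python3 - <<'E'
from h import *
print("low",cup("side"),pcup([*RAIL[:2],.25],RY,0))
h=RAIL+[0,0,.01]
print(robot.line_to(*tool(h,RY,0),velocity=.06,f_stop=3),robot.current_tool_pos(),robot.current_contact_force())
h=RAIL+[0,0,-.012]
print(robot.line_to(*tool(h,RY,0),velocity=.015,f_stop=2),robot.current_tool_pos(),robot.current_contact_force())
print(cup("side"),cup("top"),pcup(RAIL,RY,0),robot.current_time_s())
print("hookz",robot.current_tool_pos()[2]+.069)
E
```

```text
low ([237, 241, 21, 27, 476], array([246.6, 253.6])) [246.8 253.5 141.6 166.9]
False [0.57725169 0.14699798 0.13145929] [-0.39262576 -0.55567998 -1.28149105]
True [0.57673789 0.1470499  0.12235121] [-0.46523812 -0.4754992   4.53843209]
([237, 260, 20, 27, 473], array([246.6, 272.8])) ([135, 159, 23, 21, 325], array([146.5, 169.7])) [246.5 272.5 146.4 169.6] 15.125
hookz 0.19132989004438444
```

Run:
```python
from h import *
h=np.array([.5767,.147,.1925])
for p in(-5,-10,-15,-20):
    st=robot.line_to(*tool(h,RY,p),velocity=.02,f_stop=8)
    print(p,st,np.round(robot.current_contact_force(),1),np.round(robot.current_torque(),2),cup("side")[1],cup("top")[1],pcup(h,RY,p),robot.current_time_s())
    if st: break
```

```text
-5 False [ 0.8 -0.3 -1.5] [ 0.01  0.02 -0.03] [242.8 274. ] [147.7 166.4] [242.4 273.1 146.6 165.9] 15.7583
-10 False [-0.6  0.5 -0.5] [-0.    0.34  0.01] [238.4 274.8] [148.6 162.5] [238.2 274.1 146.9 162.2] 16.3083
-15 False [-4.6 -0.6  3.4] [-0.06  0.96 -0.01] [236.1 275.5] [149.2 159. ] [233.8 274.9 147.1 158.4] 16.8583
-20 True [-0.5  0.  -2.4] [-0.03  0.41  0.06] [235.2 276.1] [149.8 157.6] [229.4 275.4 147.3 154.5] 17.2333
```

The contact comes from rotating the V-shaped roof about its apex. I'll pivot about the rail's centre instead.

```bash
cat >> h.py <<'E'
RC=np.array([.5767,.147,.1848])
def ht(p,d): return RC+Ro.from_euler("ZY",[RY,p],degrees=True).apply([0,0,d])
E
python3 - <<'E'
from h import *
def rep(p,d):
    h=ht(p,d);print(p,d,np.round(robot.current_tool_pos(),4),np.round(tool(h,RY,p)[0],4),np.round(robot.current_eef_rot(),1),np.round(robot.current_contact_force(),1),np.round(robot.current_torque(),2),cup("side"),cup("top")[1],pcup(h,RY,p),round(robot.current_finger_gap(),3),robot.current_time_s())
rep(-18,.0065)
for p,d in((-15,.010),(-20,.010),(-20,.0075)):
    st=robot.line_to(*tool(ht(p,d),RY,p),velocity=.02,f_stop=8);print(st);robot.pause(.2);rep(p,d)
    if st: break
E
```

```text
-18 0.0065 [0.5952 0.1475 0.1252] [0.596  0.1475 0.1254] [162.2   0.   91.4] [ 0.  -0.  -1.6] [-0.01  0.48 -0.03] ([229, 264, 16, 27, 339], array([235.2, 276.3])) [149.7 157.7] [232.  275.7 147.4 156.8] 0.513 17.3333
False
-15 0.01 [0.5916 0.1473 0.1274] [0.592  0.1474 0.1278] [165.    0.   91.4] [-0.2  0.6 -2.5] [0.   0.32 0.03] ([229, 262, 18, 27, 401], array([236.5, 275.1])) [149.2 159.7] [234.8 274.3 147.  159.2] 0.512 17.975
False
-20 0.01 [0.5975 0.1475 0.1297] [0.5969 0.1475 0.1294] [160.    0.   91.4] [-0.7  0.7 -2.1] [-0.04  0.43 -0.01] ([229, 263, 14, 27, 286], array([234.3, 275.1])) [149.9 156.2] [230.7 274.8 147.2 155.6] 0.51 18.6833
False
-20 0.0075 [0.5978 0.1475 0.127 ] [0.5977 0.1475 0.127 ] [160.   -0.   91.4] [ 0.3 -0.3 -1.5] [ 0.03  0.49 -0.02] ([229, 264, 14, 26, 284], array([234.3, 275.8])) [150.1 156.3] [230.4 275.6 147.3 155.4] 0.512 19.2583
```

Run:
```python
from h import *
p=np.array(robot.current_tool_pos())
print(robot.line_to([p[0],p[1],p[2]-.004],velocity=.01,f_stop=1.5),robot.current_tool_pos()-p,np.round(robot.current_contact_force(),1))
fingers.gripper_to(.505,20);print(cup("side"),cup("top"))
for g in(.515,.52,.525,.53,.535,.54,.55,.56,.57,.58,.6,.62):
    fingers.gripper_to(g);robot.pause(.15)
    print(g,round(robot.current_finger_gap(),3),round(robot.current_gripper_force(),1),np.round(robot.current_contact_force(),1),cup("side"),cup("top")[1],round(robot.current_time_s(),2))
```

```text
True [-6.43325102e-04 -5.82842476e-05 -1.38908932e-03] [0.4 0.3 2.6]
([229, 264, 15, 27, 295], array([234.4, 276.3])) ([142, 147, 17, 20, 246], array([150.1, 156.5]))
0.515 0.509 17.1 [-0.9  0.   5.1] ([229, 264, 15, 27, 297], array([234.4, 276.2])) [150.2 156.6] 20.27
0.52 0.518 5.3 [1.4 0.4 5.2] ([229, 264, 15, 27, 297], array([234.4, 276.4])) [150.2 156.6] 20.74
0.525 0.52 2.9 [3.2 0.9 3.6] ([229, 264, 15, 27, 309], array([234.7, 276.1])) [150.2 157. ] 21.21
0.53 0.529 3.3 [3.8 1.2 2.8] ([229, 264, 16, 26, 329], array([235.1, 276. ])) [150.2 157.6] 21.68
0.535 0.536 3.0 [3.6 0.1 2.4] ([229, 264, 16, 26, 342], array([235.4, 276. ])) [150.2 158.1] 22.14
0.54 0.54 2.1 [2.4 0.2 2.2] ([229, 263, 17, 27, 361], array([235.7, 275.8])) [150.2 158.4] 22.61
0.55 0.548 0.8 [1.7 0.4 1. ] ([229, 263, 17, 27, 351], array([235.5, 275.8])) [150.3 158.2] 23.07
0.56 0.56 0.1 [ 0.5 -0.9  0.8] ([229, 264, 15, 26, 294], array([234.4, 275.9])) [150.7 156.4] 23.54
0.57 0.573 0.1 [0.4 0.8 0.5] ([229, 264, 14, 26, 259], array([233.9, 275.9])) [150.6 155.7] 24.01
0.58 0.578 0.0 [-1.1 -0.6 -0.3] ([229, 264, 13, 26, 247], array([233.6, 275.8])) [150.6 155.6] 24.48
0.6 0.603 0.0 [-0.6  0.   0.6] ([229, 264, 12, 26, 219], array([233.2, 275.7])) [150.5 155.1] 24.94
0.62 0.619 0.0 [0.5 0.7 0.2] ([229, 264, 12, 26, 224], array([233.3, 275.8])) [150.5 155.2] 25.41
```

Run:
```python
from h import *
for g in(.66,.72,.8,.9,1.0):
    fingers.gripper_to(g);robot.pause(.1)
    print(g,np.round(robot.current_contact_force(),1),cup("side")[1],cup("top")[1])
p=np.array(robot.current_tool_pos());R=Ro.from_euler("xyz",robot.current_eef_rot(),degrees=True)
q=p-R.apply([0,0,.09])
print(robot.line_to(q.tolist(),velocity=.04,f_stop=3),robot.current_tool_pos()-p,cup("side"),cup("top"),robot.current_time_s())
```

```text
0.66 [ 0.2  0.6 -0.5] [233.3 275.8] [150.6 155.1]
0.72 [ 0.5 -0.5  0.2] [233.3 275.8] [150.8 155. ]
0.8 [ 0.4 -0.4  0.5] [233.2 275.8] [150.9 154.9]
0.9 [-0.7 -0.   0.6] [233.3 275.7] [150.8 154.9]
1.0 [-0.1  0.3  0.4] [233.3 275.8] [150.8 154.8]
False [-0.03057054 -0.00071154  0.08448478] ([229, 264, 12, 26, 225], array([233.3, 275.7])) ([137, 147, 23, 18, 286], array([148.5, 155.3])) 30.1
```

Run:
```python
from h import *
p=robot.current_tool_pos();robot.line_to([p[0]-.05,p[1],p[2]+.06],velocity=.1);robot.pause(1)
print(cup("side"),cup("top"),pcup(ht(-20,.0065),RY,-20),[(np.round(d["rect"]).tolist(),round(d["p"],2)) for d in recognise("dipper_white","side")],robot.current_time_s())
print(workorder.close_job())
```

```text
([229, 264, 13, 26, 228], array([233.4, 275.7])) ([137, 147, 23, 18, 289], array([148.4, 155.3])) [230.3 275.9 147.4 155.3] [([263.0, 201.0, 19.0, 12.0], 0.88)] 32.1833
the job is handed in; nothing more can be done
None
```

I hung the blue dipper by its hook on the rail between the posts, still and leaning about 20°. I retracted the gripper clear and handed the job in at about 32 s; I kept clear of the white dipper, and no verdict came back.

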